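Push the used sauce pot through the return flap

TASK

Send the used orange sauce pot to the wash-up: push the blue spring flap of the return chute open with one finger and, while that finger keeps it open, push the pot along the landing with the other finger until it drops into the well behind. It is greasy, so only push it, never lift it, and while it stands on the landing do not use it to shove the flap or let the flap press on it. Then back out so that the flap shuts, leaving the clean white pot and everything else on the counter where it stands.

Things in the scene. Friction and masses are not known exactly. Their poses are not given: they have to be found in the camera images.
- chute: Low metal return chute fixed to the counter, turned up to 0.3 rad either way. Origin: at counter level below the middle of the flap's doorway. x points the way the pot is pushed (landing, doorway, well), y left, z up. Doorway at x=0: 148 mm clear between two posts (8 mm thick, from |y|=74 to 108 mm, rising 45 mm above the landing deck), nothing overhead.
- landing (a point): Middle of the landing's top at chute x=-85, y=0 mm: a smooth solid deck 75 mm above the counter, from chute x=-190 to +20 mm (20 mm past the flap, then a sharp drop into the well) and y=-190 to +100 mm; the strip beyond y=-100 is a side ledge for the clean pot.
- well (a point): Middle of the well floor, chute x=+104, y=0 mm. Open-topped drop well with black floor 8 mm above the counter (67 mm below the deck); inside it spans chute x=+20 to +188 mm and |y| below 100 mm; its walls end 100 mm above the counter (25 mm above the deck).
- flap (a joint): Self-closing blue flap, yellow stripe on its free edge: upright plate 5 mm thick, from 4 to 44 mm above the deck. Upright hinge line at chute x=0, y=+70 mm; shut (0 rad) it reaches y=-68 mm. It swings only towards +x, over the well, to 1.45 rad. Its spring needs 0.14 N m to start, 0.26 N m at 1 rad; it shuts by itself in about half a second.
- flap_edge (a point): Top corner of the flap's free (yellow) edge, 138 mm from the hinge line and 44 mm above the deck; moves with the flap.
- used_pot_center (a point): Centre, half-way up, of the used pot: round straight-sided orange plastic sauce pot with brown sauce residue inside, 48 mm across, 40 mm high, open top, 50 to 100 g. Stands on the landing 95 to 140 mm in front of the flap, chute y between -20 and +15 mm. The point is 20 mm above the deck.
- clean_pot_center (a point): Centre, half-way up, of the clean pot: same shape and size in white; stands on the side ledge of the landing and stays there.
- spice_jar: Terracotta-coloured spice jar, 50 mm across, 85 mm high, on the counter left of the chute's well. Origin at its underside. Leave alone.
- thermometer: White hand-held probe thermometer body, 150 x 56 x 26 mm, lying on the counter to the left. Origin at its underside. Leave alone.
- sauce_bottle: Yellow bottle with red cap, 60 mm across, 170 mm high, on the counter to the left. Origin at its underside. Leave alone.
- bowl: Steel bowl, 150 mm across, 60 mm high, on the counter to the right. Origin at its underside. Leave alone.
- timer: Red kitchen timer, 40 x 75 x 65 mm, standing on the counter to the right. Origin at its underside. Leave alone.
There are look-alikes about, which are no part of the job. Of the things shaped like the part that bears used_pot_center, the orange one is meant.

How it is judged:
By the outcome, as a careful person would: the job done as asked, in the order asked, and still so for the second after the job is handed in, with the robot touching nothing.
It also fails if it takes over 40 s, if anything falls off the work surface, if the arm or the gripper's body presses on something with over 40 N, if the wrist force passes 120 N, or if a joint passes its speed limit or range.

ROBOT

A 7-joint arm with a two-finger parallel gripper is mounted at the origin on the work surface. World frame = base frame: x ahead of the robot, y to its left, z up, the work surface at z = 0. Lengths are in m, angles in rad, forces in N, time in s.
With the tool pointing down it reaches from about 0.4 to 0.85 m from the base axis. Payload 4.5 kg.
Tool frame: the origin (TCP) lies between the finger pads; the fingertips stand r.finger_overhang ahead of it and the grasp point (between the pads) lies 8 mm behind it (r.finger_overhang is the distance from the TCP to the fingertips, in m); z points along the fingers, x is the direction in which the jaws open and shut, and the axes are right-handed (so a half turn about z gives the same grasp; the last joint's range is limited). The gripper opens to 88 mm and grips with 3 to 60 N. Pads are 18 mm wide; open, the fingers measure 123 mm over their backs; the gripper's body (75 mm by 187 mm) begins 45 mm behind the grasp point.
Start: joints at [-1.211, 0.689, -0.195, 1.565, 0.157, 0.902, -0.215], TCP at [0.2, 0.592, 0.25] pointing down, gripper open.
Joint ranges: [-3.01, 3.01], [-0.46, 2.08], [-1.47, 1.51], [0.13, 2.56], [-1, 4.14], [0.04, 2.09], [-2.66, 2.66]. Speed limits (rad/s): [2.57, 2.57, 3.14, 3.14, 3.14, 3.14, 3.14].

INTERFACE

Orientations are given as a unit quaternion [x, y, z, w].
In Python, from plant import r gives the robot as it stands.
- The arm moves only by the tool move_arm, never from a script. Its argument "targets" is a list that holds one entry, the list of rows, each a list of 7 numbers: the turn, a rotation vector about the world's x, y, z in rad, then the shift along the world's x, y, z in m, then the opening, from 0 (shut) to 1 (fully open). A call has 1 to 5 rows; each row shifts and turns the pose as measured when the row begins; what a row does not reach is not made up. A row lasts 1/10 s, in which the tool goes at most 50 mm and 8.59 degrees, less where a joint would pass 70% of its speed; a pose out of reach is approached as far as the arm can. A call with a gripper value outside its range is refused whole. The fingers move at their own pace and stop on an object; "force" is the grip in N (left out, the last holds). Time passes only in rows, so rows that do not move let the fingers close. It gives the time, the measured TCP pose, the force and the opening at its end, in the units of the state.
- r.get_state(): the state, without advancing time (a new reading comes with each control period).
- r.snapshot(name): name is "side" or "top"; returns a dict with "frame" (384x512x3 uint8, red, green, blue), "K" (3x3 intrinsics, pixels), "T" (4x4, takes a point from camera to world coordinates). Camera axes: x right, y up, looking along -z (the intrinsics and any distortion apply to the point x, -y, -z); pixel columns grow to the right and rows downward; lengths in m; the calibration is good to about 2 mm. A picture is of the moment at which its call begins. There is no depth.
- r.finish_job(): hands the job in, once; it reports no verdict.
Trained networks look in a picture, given as the dict that the camera call returned (one of the last four; its "shot" number tells which), for a name from the list of things; names that differ only in an ending like _2 or _b are one class to them, and where a whole thing is asked for, a point or a joint stands for the part that bears it (a point fixed in the world has none). Each returns a list of dicts, best first, with "score" (0 to 1); they miss things now and then, are a little off and sometimes report something else, mostly with a low value. They report only what shows in the picture. A call takes as long as a camera call. They do not tell look-alikes from the thing itself.
- r.find_in(picture, query): "centre" ([row, column] in pixels, amid what is visible of it).
The state is a dict: "clock": time; "q": joint angles; "qd": joint speeds; "joint_torque": joint torques, N m; "tool_pos": TCP position; "eef_rot": TCP orientation; "contact_force": force on the tool from outside, world axes, zero at the start; "moment": the same for the moment, N m; "opening": opening from 0.0 (shut) to 1.0 (fully open).
Only numpy, scipy, OpenCV 4.12 (cv2) and the standard library are available. Lean on these libraries where they do the work, as an engineer would, in place of code of your own. Each camera call takes 0.05 s, during which the arm holds its last target. There are 200 camera calls.

## Working session

There is one attempt and no reset: what is moved stays moved. The work goes in short steps, Python scripts to look and compute and a tool call to move; the robot and the scene stay as the last step left them, time stands still between calls to the robot, and variables do not carry over. Pictures are saved under pics/ and viewed, about 8 in all and at most 12, crops included, and the job is handed in when it is done.

Besides the shell and the picture viewer there is one more tool, called after "Request:" in YAML: its name, and indented under it one key for each argument. move_arm: Moves the arm, as the interface text tells. Its arguments: {"type":"object","properties":{"targets":{"type":"array","items":{"type":"array","items":{"type":"array","items":{"type":"number"}}}},"force":{"type":"number"}},"required":["targets"]}

```bash
mkdir -p pics; python3 - <<'E'
from plant import r
import cv2,numpy as np
s=r.get_state();print(s['clock'],s['tool_pos'],s['eef_rot'],s['opening'],r.finger_overhang)
for n in ['side','top']:
    p=r.snapshot(n);cv2.imwrite(f'pics/{n}0.png',p['frame'][:,:,::-1]);np.savez(f'pics/{n}.npz',K=p['K'],T=p['T'])
    print(n,p['K'].tolist(),p['T'].round(4).tolist(),[k for k in p])
    for q in ['used_pot_center','clean_pot_center','flap','flap_edge','chute']:
        print(q,[(np.round(d['centre']).tolist(),round(d['score'],2)) for d in r.find_in(p,q)][:4])
E
```

```text
0.0 [0.19984482 0.59153349 0.24891078] [ 8.12372875e-01  5.83137602e-01 -7.15512490e-04  5.81024841e-04] 0.997986593642595 0.011
side [[391.4224118075784, 0.0, 252.93393905684897], [0.0, 391.4224118075784, 192.8862450369377], [0.0, 0.0, 1.0]] [[0.8322, 0.3527, -0.4278, -0.0054], [-0.5543, 0.514, -0.6546, -0.8014], [-0.011, 0.7819, 0.6233, 0.8249], [0.0, 0.0, 0.0, 1.0]] ['frame', 'K', 'T', 'shot']
used_pot_center [([267.0, 225.0], 0.94), ([186.0, 236.0], 0.57), ([177.0, 197.0], 0.55)]
clean_pot_center [([200.0, 280.0], 0.86)]
flap [([170.0, 263.0], 0.69), ([337.0, 341.0], 0.65)]
flap_edge [([172.0, 265.0], 0.84)]
chute [([190.0, 266.0], 0.82)]
top [[446.0680784800889, 0.0, 258.75922543287425], [0.0, 446.0680784800889, 188.99578539620435], [0.0, 0.0, 1.0]] [[-0.029, 0.9931, -0.114, 0.368], [-0.9996, -0.0295, -0.0022, -0.0329], [-0.0056, 0.1139, 0.9935, 1.4517], [0.0, 0.0, 0.0, 1.0]] ['frame', 'K', 'T', 'shot']
used_pot_center [([205.0, 248.0], 0.67), ([222.0, 185.0], 0.61), ([168.0, 241.0], 0.47), ([258.0, 304.0], 0.46)]
clean_pot_center [([175.0, 283.0], 0.78)]
flap [([169.0, 241.0], 0.44)]
flap_edge [([166.0, 237.0], 0.59)]
chute [([169.0, 240.0], 0.9)]
```

View pics/top0.png

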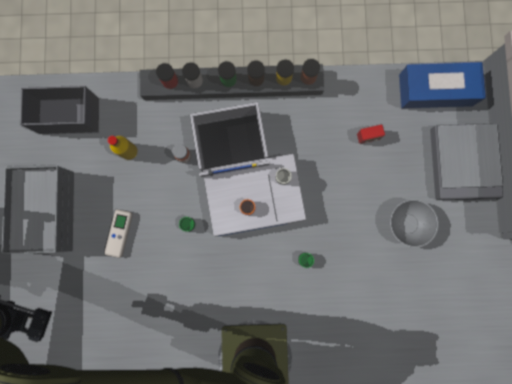

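View pics/side0.png

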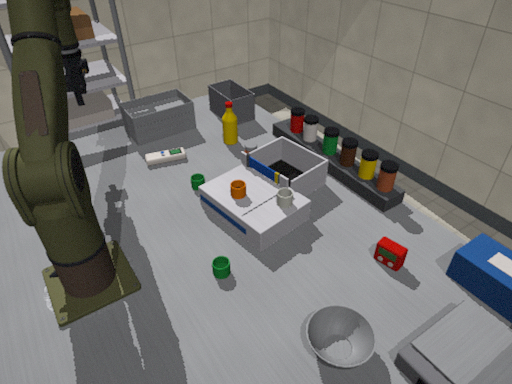

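The top view shows the orange pot at about (207,247) on the landing and the clean white pot at (175,284). Green look-alike pots stand on the counter at (224,187) and (260,306). The flap is at (168,241), with its yellow edge on the right. The used pot must be the orange one at (207,247), so I'll check it in a close crop.

```bash
python3 - <<'E'
import cv2,numpy as np
a=cv2.imread('pics/top0.png')[95:245,180:315];b=cv2.imread('pics/side0.png')[130:250,190:340]
a=cv2.resize(a,None,fx=4,fy=4,interpolation=cv2.INTER_CUBIC)
cv2.imwrite('pics/crop.png',a)
E
```

```text
(no output)
```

View pics/crop.png

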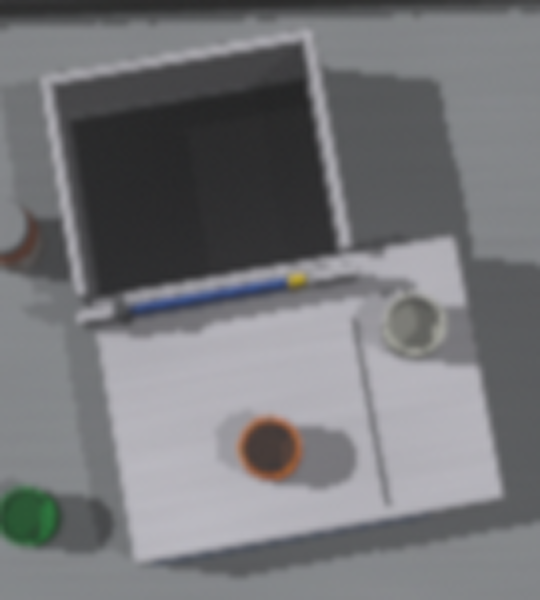

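The crop confirms the choice: an orange pot with brown residue at crop (270,447). The flap's yellow edge is at (297,280), and the landing corners are at (133,560), (502,495) and (455,237). Next I fit the chute pose.

```bash
cat > h.py <<'E'
import cv2,numpy as np
from scipy.optimize import least_squares
def proj(P,K,T):
    c=(np.asarray(P)-T[:3,3])@T[:3,:3]; return np.c_[c[:,0]/-c[:,2]*K[0,0]+K[0,2],-c[:,1]/-c[:,2]*K[1,1]+K[1,2]]
def unproj(u,v,z,K,T):
    d=T[:3,:3]@np.array([(u-K[0,2])/K[0,0],-(v-K[1,2])/K[1,1],-1]); return T[:3,3]+d*(z-T[2,3])/d[2]
def c2w(P,x):
    P=np.asarray(P,float);c,s=np.cos(x[2]),np.sin(x[2]);return np.c_[x[0]+c*P[:,0]-s*P[:,1],x[1]+s*P[:,0]+c*P[:,1],P[:,2]]
def w2c(p,x):
    c,s=np.cos(x[2]),np.sin(x[2]);d=np.asarray(p)[:2]-x[:2];return np.array([c*d[0]+s*d[1],-s*d[0]+c*d[1]])
E
python3 - <<'E'
from h import *
f=np.load('pics/top.npz');K,T=f['K'],f['T']
L=[[-.19,.1,.075],[-.19,-.19,.075],[.02,-.19,.075],[0,-.063,.119],[0,.066,.119]]
px=np.array([[133,560],[502,495],[455,237],[297,280],[133,310]],float)
uv=np.array([180,95])+(px-1.5)/4
s=least_squares(lambda x:(proj(c2w(L,x),K,T)-uv).ravel(),[.6,0,.15],loss='soft_l1');x=s.x
print('chute',x,'\nres',s.fun.reshape(-1,2).round(2).tolist())
im=cv2.imread('pics/top0.png').astype(int);hsv=cv2.cvtColor(im.astype(np.uint8),cv2.COLOR_BGR2HSV)
for n,f2,box in(('top','pics/top0.png',(180,95,315,245)),('side','pics/side0.png',(190,130,340,250))):
    g=np.load(f'pics/{n}.npz');h=cv2.cvtColor(cv2.imread(f2),cv2.COLOR_BGR2HSV)
    m=cv2.inRange(h,(4,140,60),(16,255,255));b=box;mm=np.zeros_like(m);mm[b[1]:b[3],b[0]:b[2]]=m[b[1]:b[3],b[0]:b[2]]
    k,_,st,ce=cv2.connectedComponentsWithStats(mm)
    for i in range(1,k):
        if st[i,4]>60:
            bx=st[i]; 
            for z in(.095,.115):
                p=unproj(*ce[i],z,g['K'],g['T']);print(n,bx,ce[i].round(1),z,p.round(4),w2c(p,x).round(4))
clean=unproj(*(np.array([180,95])+(np.array([414,322])-1.5)/4),.112,K,T);print('clean',clean,w2c(clean,x))
# side check
g=np.load('pics/side.npz');print('side proj of corners',proj(c2w(L,x),g['K'],g['T']).round(1).tolist())
E
```

```text
chute [0.58811593 0.04399211 0.14409494] 
res [[-0.12, 1.12], [0.5, 1.07], [-0.09, -0.52], [0.36, -0.52], [-0.69, -0.72]]
side [231 180  15  19 244] [237.9 189.2] 0.095 [0.4678 0.0057 0.095 ] [-0.1246 -0.0206]
side [231 180  15  19 244] [237.9 189.2] 0.115 [ 0.4548 -0.0164  0.115 ] [-0.1406 -0.0407]
clean [ 0.56190666 -0.10493999  0.112     ] [-0.04732382 -0.14362504]
side proj of corners [[197.6, 185.6], [260.0, 233.3], [311.4, 199.9], [277.2, 172.5], [249.6, 155.7]]
```

```bash
python3 - <<'E'
from h import *
f=np.load('pics/top.npz');K,T=f['K'],f['T'];x=np.array([.588,.044,.146])
uv=np.array([180,95])+(np.array([270,447])-1.5)/4
p=unproj(*uv,.113,K,T);print('pot top',p,w2c(p,x))
q=unproj(205,248-0,.1,K,T)
g=np.load('pics/side.npz')
p2=np.array([[p[0],p[1],.095]]);print('proj in side',proj(p2,g['K'],g['T']),'seen bbox centre 238.5,189.5')
a=x[2]+.12;u=np.array([np.cos(a),np.sin(a)])
t=p[:2]+u*(44-24-9)/1000;print('TCP start',t,'yaw',a)
from plant import r
from scipy.spatial.transform import Rotation as R
s=r.get_state();X=R.from_quat(s['eef_rot']).as_matrix();print('tool x yaw',np.arctan2(X[1,0],X[0,0]),s['tool_pos'])
print('clean px side',unproj(280,200,.095,g['K'],g['T']))
E
```

```text
pot top [0.47009885 0.00666305 0.113     ] [-0.12207864 -0.01978724]
proj in side [[238.36341518 188.81034797]] seen bbox centre 238.5,189.5
TCP start [0.48071198 0.00955467] yaw 0.266
tool x yaw 1.245069983596685 [0.20004022 0.59212723 0.24973531]
clean px side [ 0.54227931 -0.10735088  0.095     ]
```

Request:
move_arm:
  targets:
    - [[0,0,-0.14,0.02,-0.042,0,1],[0,0,-0.14,0.02,-0.042,0,1],[0,0,-0.14,0.02,-0.042,0,1],[0,0,-0.14,0.02,-0.042,0,1],[0,0,-0.14,0.02,-0.042,0,1]]

```text
clock: 1.1
tool_pos: [0.2969, 0.383, 0.25]
eef_rot: [0.965, 0.262, 0.003, -0.005]
contact_force: [0.8, 0.1, -0.0]
opening: 1.005
```

Request:
move_arm:
  targets:
    - [[0,0,-0.14,0.02,-0.042,0,1],[0,0,-0.14,0.02,-0.042,0,1],[0,0,0,0.02,-0.042,0,1],[0,0,0,0.02,-0.042,0,1],[0,0,0,0.02,-0.042,0,1]]

```text
clock: 1.6
tool_pos: [0.4002, 0.1656, 0.2517]
eef_rot: [0.993, 0.119, 0.006, -0.006]
contact_force: [1.9, 1.1, -0.3]
opening: 1.002
```

Request:
move_arm:
  targets:
    - [[0,0,0.01,0.02,-0.04,0,1],[0,0,0.01,0.02,-0.04,0,1],[0,0,0.01,0.02,-0.04,0,1],[0,0,0,0.02,-0.03,0,1],[0,0,0,0,0,0,1]]

```text
clock: 2.1
tool_pos: [0.4859, 0.0019, 0.2532]
eef_rot: [0.992, 0.129, 0.009, -0.004]
contact_force: [0.0, 0.8, -0.5]
opening: 0.999
```

```bash
cat > st.py <<'E'
from h import *
from plant import r
from scipy.spatial.transform import Rotation as R
x=np.array([.588,.044,.146])
def st():
    s=r.get_state();X=R.from_quat(s['eef_rot']).as_matrix();a=np.arctan2(X[1,0],X[0,0]);u=np.array([np.cos(a),np.sin(a)]);p=s['tool_pos'][:2]
    print(round(s['clock'],2),'TCP',s['tool_pos'].round(4),'yaw',a.round(3),'tilt',X[:2,2].round(3),'F',np.round(s['contact_force'],1))
    print('chute: TCP',w2c(p,x).round(4),'Bin',w2c(p-u*.044,x).round(4),'Aout',w2c(p+u*.0615,x).round(4))
E
python3 -c "
from st import *
st()"
```

```text
2.1 TCP [0.4859 0.0019 0.2532] yaw 0.258 tilt [0.016 0.011] F [ 0.   0.8 -0.5]
chute: TCP [-0.1071 -0.0268] Bin [-0.1508 -0.0317] Aout [-0.046  -0.0199]
```

Request:
move_arm:
  targets:
    - [[-0.011,0.016,0.01,-0.005,0.008,-0.03,1],[0,0,0,0,0,-0.04,1],[0,0,0,0,0,-0.03,1],[0,0,0,0,0,0,1]]

```text
clock: 2.5
tool_pos: [0.4833, 0.0107, 0.1524]
eef_rot: [0.991, 0.133, 0.004, -0.0]
contact_force: [-0.4, -0.2, 0.6]
opening: 1.001
```

```bash
python3 -c "
from st import *
st()
p=r.snapshot('side');cv2.imwrite('pics/s1.png',cv2.resize(p['frame'][90:270,150:390,::-1],None,fx=3,fy=3,interpolation=2))"
```

```text
2.5 TCP [0.4833 0.0107 0.1524] yaw 0.266 tilt [0.008 0.002] F [-0.4 -0.2  0.6]
chute: TCP [-0.1085 -0.0177] Bin [-0.1521 -0.023 ] Aout [-0.0474 -0.0104]
```

View pics/s1.png

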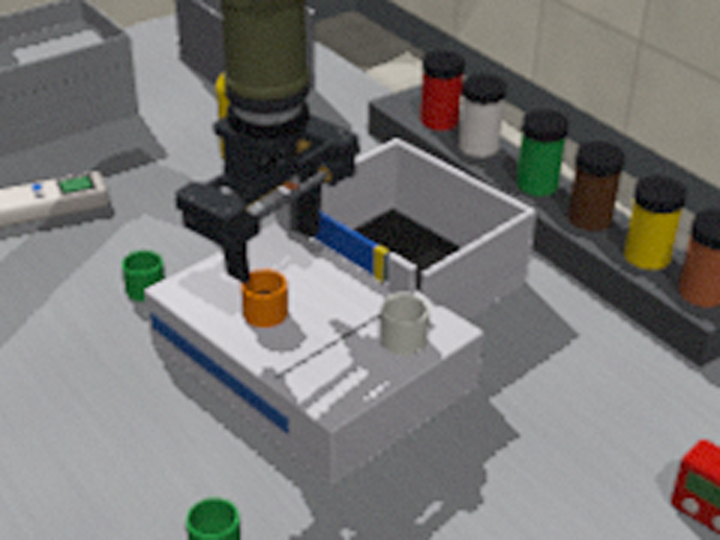

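The fingers straddle the pot from above. The rear finger, at crop (237,265), is just behind the orange pot at (265,298), and the front finger is ahead of it. I'll descend.

Request:
move_arm:
  targets:
    - [[0,0.008,0,-0.003,-0.001,-0.03,1],[0,0,0,0,0,-0.024,1],[0,0,0,0,0,0,1]]

```text
clock: 2.85
tool_pos: [0.4848, 0.0114, 0.1035]
eef_rot: [0.991, 0.133, 0.006, -0.001]
contact_force: [-1.0, 0.2, -0.3]
opening: 0.997
```

```bash
python3 -c "
from st import *
st()"
```

```text
2.85 TCP [0.4848 0.0114 0.1035] yaw 0.267 tilt [0.011 0.004] F [-1.   0.2 -0.3]
chute: TCP [-0.1068 -0.0172] Bin [-0.1505 -0.0225] Aout [-0.0457 -0.0098]
```

Request:
move_arm:
  targets:
    - [[0,0.005,0,0.008,0.002,-0.006,1],[0,0.003,0,0.01,0.003,0,1],[0,0,0,0.01,0.003,0,1],[0,0,0,0.01,0.003,0,1],[0,0,0,0.01,0.003,0,1]]

```text
clock: 3.35
tool_pos: [0.5377, 0.0266, 0.1055]
eef_rot: [0.991, 0.133, 0.005, -0.001]
contact_force: [-3.4, -1.0, -2.3]
opening: 0.999
```

```bash
cat > pot.py <<'E'
from st import *
def pot(name=None):
    p=r.snapshot('side');h=cv2.cvtColor(p['frame'],cv2.COLOR_RGB2HSV)
    m=cv2.inRange(h,(4,140,60),(16,255,255));m[:140]=0;m[260:]=0;m[:,:200]=0;m[:,330:]=0
    k,_,s,c=cv2.connectedComponentsWithStats(m)
    for i in range(1,k):
        if s[i,4]>25:
            w=unproj(*c[i],.095,p['K'],p['T']);print('pot blob',s[i].tolist(),'chute',w2c(w,x).round(4))
    if name: cv2.imwrite(f'pics/{name}.png',cv2.resize(p['frame'][100:260,170:370,::-1],None,fx=3.5,fy=3.5,interpolation=2))
st()
E
python3 -c "
from pot import *
pot()"
```

```text
3.35 TCP [0.5377 0.0266 0.1055] yaw 0.267 tilt [0.009 0.004] F [-3.4 -1.  -2.3]
chute: TCP [-0.0523 -0.0099] Bin [-0.0959 -0.0152] Aout [ 0.0088 -0.0025]
pot blob [243, 172, 13, 19, 177] chute [-0.0713 -0.0161]
```

Request:
move_arm:
  targets:
    - [[0,0.005,0.05,0.003,0,-0.007,1],[0,0.003,0.05,0.005,0.001,-0.004,1],[0,0,0,0.009,0.003,0,1],[0,0,0,0.009,0.003,0,1]]

```text
clock: 3.8
tool_pos: [0.5628, 0.0328, 0.0991]
eef_rot: [0.983, 0.184, -0.002, -0.002]
contact_force: [-4.8, -0.6, -1.1]
opening: 0.998
```

```bash
python3 -c "
from pot import *
pot('s2')"
```

```text
3.8 TCP [0.5628 0.0328 0.0991] yaw 0.369 tilt [-0.005  0.002] F [-4.8 -0.6 -1.1]
chute: TCP [-0.0265 -0.0074] Bin [-0.0694 -0.0171] Aout [0.0335 0.0062]
pot blob [249, 170, 13, 17, 116] chute [-0.0478 -0.0195]
```

View pics/s2.png

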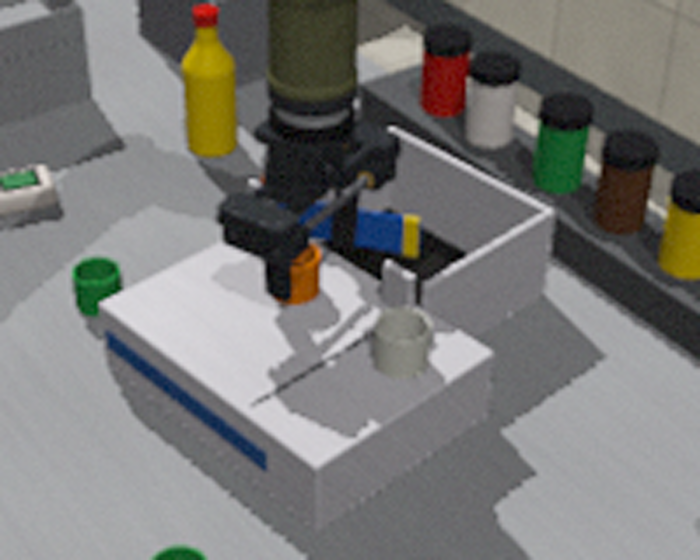

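The front finger holds the flap open (yellow edge at crop (410,235)). The orange pot at (300,275) rests on the rear finger, clear of the flap. I'll continue pushing.

Request:
move_arm:
  targets:
    - [[0,0,0,0.008,0.003,0,1],[0,0,0,0.008,0.003,0,1],[0,0,0,0.008,0.003,0,1],[0,0,0,0.008,0.003,0,1]]

```text
clock: 4.25
tool_pos: [0.5942, 0.0444, 0.1004]
eef_rot: [0.983, 0.182, -0.005, -0.001]
contact_force: [-4.4, -1.3, 0.3]
opening: 1.0
```

```bash
python3 -c "
from pot import *
pot('s3')"
```

```text
4.25 TCP [0.5942 0.0444 0.1004] yaw 0.367 tilt [-0.01 -0.  ] F [-4.4 -1.3  0.3]
chute: TCP [ 0.0062 -0.0005] Bin [-0.0367 -0.0102] Aout [0.0662 0.013 ]
pot blob [253, 165, 14, 16, 108] chute [-0.0149 -0.0097]
```

View pics/s3.png

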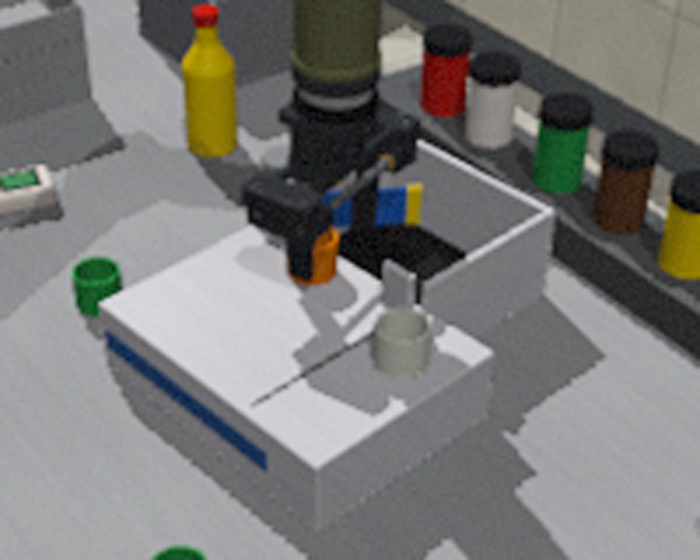

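The flap is now wide open (yellow edge at crop (413,205)). The pot at (315,255) is in the doorway, well clear of it. I'll push it over the edge.

Request:
move_arm:
  targets:
    - [[0,0,0,0.009,0.004,0,1],[0,0,0,0.009,0.004,0,1],[0,0,0,0.009,0.004,0,1],[0,0,0,0.009,0.004,0,1],[0,0,0,0.009,0.004,0,1]]

```text
clock: 4.8
tool_pos: [0.6449, 0.0624, 0.102]
eef_rot: [0.984, 0.18, -0.002, 0.001]
contact_force: [-1.5, -2.4, 0.4]
opening: 0.998
```

```bash
python3 -c "
from pot import *
pot('s4')"
```

```text
4.8 TCP [0.6449 0.0624 0.102 ] yaw 0.362 tilt [-0.004 -0.003] F [-1.5 -2.4  0.4]
chute: TCP [0.059  0.0099] Bin [0.016  0.0005] Aout [0.119  0.0231]
pot blob [265, 160, 15, 16, 114] chute [ 0.0284 -0.015 ]
```

View pics/s4.png

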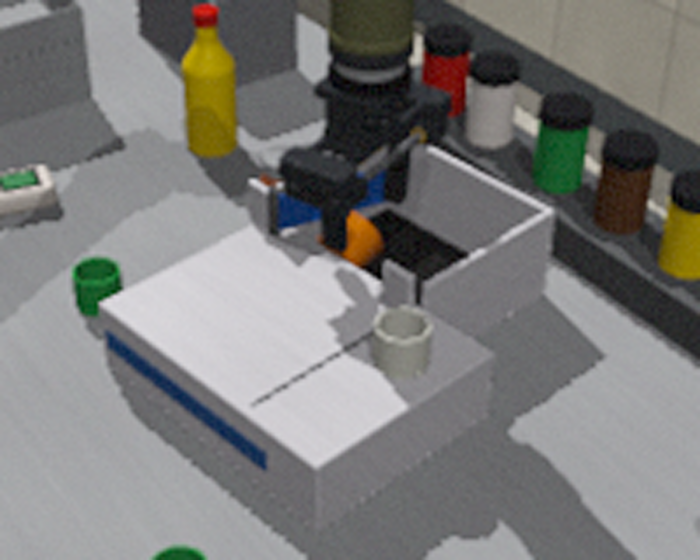

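The pot at crop (355,240) is tipping over the drop while the flap is held wide open. I'll hold still while it falls, then check.

Request:
move_arm:
  targets:
    - [[0,0,0,0,0,0,1],[0,0,0,0,0,0,1],[0,0,0,0,0,0,1],[0,0,0,0,0,0,1]]

```text
clock: 5.25
tool_pos: [0.6483, 0.0625, 0.1026]
eef_rot: [0.984, 0.18, 0.001, 0.002]
contact_force: [-1.2, -2.0, -1.7]
opening: 1.003
```

```bash
python3 -c "
from pot import *
pot('s5')
p=r.snapshot('top');a=cv2.resize(p['frame'][95:245,180:315,::-1],None,fx=3.5,fy=3.5,interpolation=2)
b=cv2.imread('pics/s5.png')[:525,100:400];cv2.imwrite('pics/d5.png',np.hstack([a[:525],b]))"
```

```text
5.25 TCP [0.6483 0.0625 0.1026] yaw 0.361 tilt [ 0.003 -0.003] F [-1.2 -2.  -1.7]
chute: TCP [0.0623 0.0095] Bin [0.0194 0.0001] Aout [0.1224 0.0227]
pot blob [268, 169, 12, 11, 70] chute [ 0.0129 -0.0363]
```

View pics/d5.png

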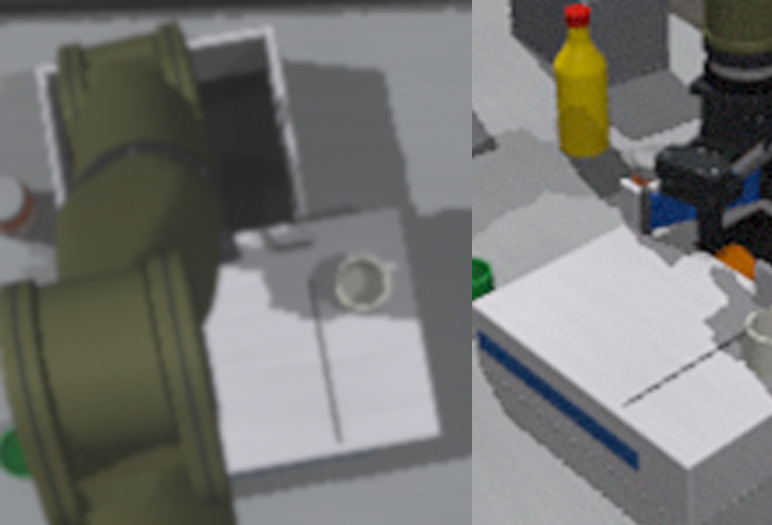

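```bash
python3 -c "
from pot import *
g=np.load('pics/side.npz')
for z in (.02,.03,.045,.06): print(z,w2c(unproj(274,174.5,z,g['K'],g['T']),x).round(3))
# visibility: deck edge at x=.02 as seen
print(proj(c2w([[.02,y,.075] for y in (-.06,-.03,0,.03)],x),g['K'],g['T']).round(1).tolist())
print(proj(c2w([[.044,-.01,z] for z in (.012,.03,.048)],x),g['K'],g['T']).round(1).tolist())
pot()"
```

```text
5.35 TCP [0.6483 0.0625 0.1026] yaw 0.361 tilt [ 0.003 -0.003] F [-1.8 -1.8 -1.6]
chute: TCP [0.0624 0.0095] Bin [0.0194 0.0001] Aout [0.1224 0.0227]
0.02 [0.083 0.032]
0.03 [0.073 0.023]
0.045 [0.058 0.008]
0.06 [ 0.043 -0.006]
[[280.6, 180.8], [274.1, 176.7], [267.6, 172.8], [261.4, 168.9]]
[[274.6, 186.3], [274.7, 182.1], [274.8, 177.8]]
pot blob [269, 171, 11, 9, 58] chute [ 0.0125 -0.0403]
```

The pot's visible blob sits at the drop edge line, consistent with it being below deck level in the well (x about 0.06). I'll back out along the line of approach so the flap follows the finger shut.

Request:
move_arm:
  targets:
    - [[0,0,0,-0.02,-0.006,0,1],[0,0,0,-0.025,-0.007,0,1],[0,0,0,-0.025,-0.007,0,1],[0,0,0,-0.025,-0.007,0,1],[0,0,0,-0.025,-0.007,0,1]]

```text
clock: 5.9
tool_pos: [0.5352, 0.0311, 0.1055]
eef_rot: [0.984, 0.18, 0.013, 0.001]
contact_force: [0.5, 0.1, -0.6]
opening: 1.002
```

```bash
python3 -c "
from pot import *"
```

```text
5.9 TCP [0.5352 0.0311 0.1055] yaw 0.362 tilt [0.025 0.003] F [ 0.5  0.1 -0.6]
chute: TCP [-0.0541 -0.0051] Bin [-0.0971 -0.0145] Aout [0.0059 0.0081]
```

Another 25 mm back, then up and away to the left for a clear look.

Request:
move_arm:
  targets:
    - [[0,0,0,-0.02,-0.004,0,1],[0,0.01,0,-0.012,-0.002,0.005,1],[0,0.01,0,0,0,0.04,1],[0,0,0,0,0,0.045,1],[0,0,0,0,0,0.045,1]]

```text
clock: 6.4
tool_pos: [0.4992, 0.0288, 0.2425]
eef_rot: [0.983, 0.182, -0.0, -0.004]
contact_force: [1.9, 0.4, -0.4]
opening: 1.003
```

Request:
move_arm:
  targets:
    - [[0,0,0,-0.01,0.045,0.01,1],[0,0,0,-0.01,0.045,0,1],[0,0,0,-0.01,0.045,0,1],[0,0,0,-0.01,0.045,0,1],[0,0,0,-0.01,0.045,0,1]]

```text
clock: 6.9
tool_pos: [0.4592, 0.2592, 0.2664]
eef_rot: [0.984, 0.175, 0.016, -0.006]
contact_force: [0.5, -0.0, 1.2]
opening: 1.002
```

Request:
move_arm:
  targets:
    - [[0,0,0,-0.02,0.04,0,1],[0,0,0,-0.02,0.04,0,1],[0,0,0,-0.02,0.04,0,1],[0,0,0,-0.01,0.02,0,1],[0,0,0,0,0,0,1]]

```text
clock: 7.4
tool_pos: [0.3828, 0.422, 0.2718]
eef_rot: [0.983, 0.184, 0.021, -0.016]
contact_force: [-0.5, 0.5, -0.1]
opening: 0.999
```

```bash
python3 -c "
from pot import *
p=r.snapshot('top');a=cv2.resize(p['frame'][95:245,180:315,::-1],None,fx=3.5,fy=3.5,interpolation=2)
p=r.snapshot('side');b=cv2.resize(p['frame'][115:265,190:320,::-1],None,fx=2.4,fy=3.5/1.0*150/150,interpolation=2)
h=min(len(a),len(b));cv2.imwrite('pics/d6.png',np.hstack([a[:h],b[:h]]));print(a.shape,b.shape)"
```

```text
7.4 TCP [0.3828 0.422  0.2718] yaw 0.37 tilt [0.036 0.04 ] F [-0.5  0.5 -0.1]
chute: TCP [-0.1481  0.4038] Bin [-0.191  0.394] Aout [-0.0881  0.4175]
(525, 472, 3) (525, 312, 3)
```

View pics/d6.png

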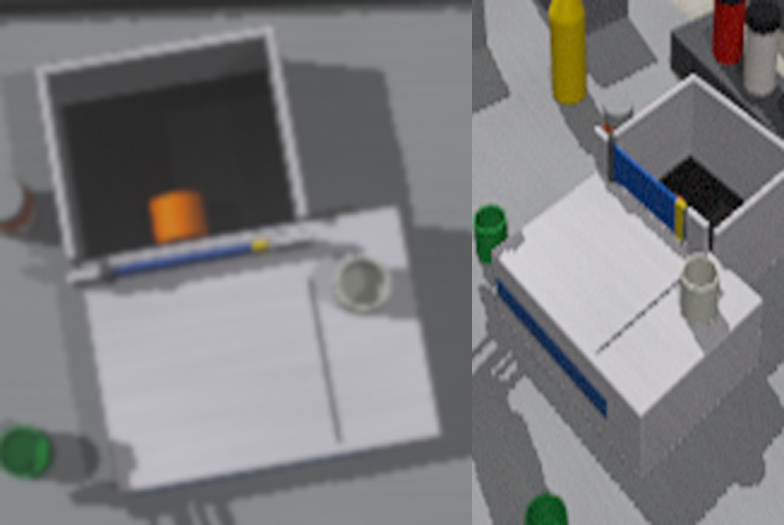

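The orange pot lies in the well at crop (178,217) and the flap is shut along the doorway from (115,268) to (262,244). The clean pot is at (362,284), where it was before within about half a camera pixel. The arm is clear, so I'll hand in.

```bash
python3 -c "
from plant import r
print(r.finish_job(),r.get_state()['clock'])"
```

```text
the job is handed in; nothing more can be done
the job is handed in; nothing more can be done
```

The used orange pot is in the well, the flap is shut, and the job was handed in at about 7.5 s on the robot's clock. The front finger pushed the flap open and held it at an estimated 0.9 to 1.25 rad while the rear finger pushed the pot through the doorway and over the drop. I then backed out so the flap closed behind the finger.

- **Order of pushing:** the rear finger moved the pot about 40 mm along the landing before the flap began to open. The fingers do not span far enough to hold the flap and reach behind the pot from where it stood. The flap was open well before the pot reached it, and the pictures show the two staying clear of each other.
- **Last checks:** the final top picture shows the orange pot lying on its side in the well. The clean pot is where it stood, to within about half a camera pixel, and the arm is clear of everything. Contact forces read in the moves stayed around 5 N or less.
- **Not checked at the end:** I did not measure the bowl, timer, thermometer, spice jar and bottle again. The gripper was never brought down near them.
- **Disagreements:** late in the push the finger partly hid the pot, so its measured position was unreliable and I went by the pictures. Some moves overshot the commanded distance slightly, with no effect on the result.

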